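# Contact retention check on a three-pole connector

### The job

Check the contact in the red pole of the connector held in the vice: turn the knurled setting sleeve on top of the contact tester to 6 while the tester stands in its stand, then lift the tester out by its blue body. Hold it upright with its plunger down on the contact inside the red pole, pressed gently until the red band on the plunger has just gone into the nose, never to the end of its travel. Leave the grey poles and everything else on the table alone, and finish still holding the tester pressed there like that.

Things in the scene. Friction and masses are not known exactly. Their poses are not given: they have to be found in the camera images.
- tester: contact tester, loose, 0.28 kg, standing plunger-down in the stand. Origin: plunger tip at rest; z up its axis. Along z, mm: steel plunger 5.6 dia (0-22), steel nose 11 to 19 dia (22-37), blue square body 34 x 34, sides along its x and y (37-107), dark knurled steel sleeve 22 dia (107-125). Black top face at 107 has white numbers 2-9 round the sleeve. In the stand the body is exposed above 59 mm
- sleeve (a joint): turn of the setting sleeve, rad: 0 at number 2, growing clockwise seen from above by 0.524 a number (6 is at 2.094, 9 at 3.665). It sets the load in N at which the tester trips (not its spring). A click detent at each number; turning takes about 0.05 Nm. Its white pointer shows the number and points along the tester's azimuth 285 degrees minus the turn (from its x towards its y)
- plunger (a joint): how far the plunger is pushed into the nose, m: 0 at rest, end of travel 0.012. Its spring begins to yield at 3.5 N and takes 0.5 N more per mm. The red band on the plunger lies 1 to 5.5 mm below the nose at rest, so it has just gone in at 0.0055 (6.2 N)
- tester_tip (a point): tip of the tester's plunger, moves with the plunger
- stand: fixed grey bench stand on a 96 x 80 mm aluminium foot, 77 mm high. Origin: underside, on the axis of its pocket, z up. The tester's square body stands 22 mm deep in a 36.6 mm square pocket that keeps it from turning; the tester must rise 60 mm for its plunger to clear the rim
- vice: fixed grey bench vice about 175 mm long with a black connector insert clamped in it. Origin: underside below the middle of the insert, z up, screw handle at -x. Insert 34 mm along x, 76 mm along y, face 62 mm above the table, with three poles in a row along y at -23, 0 and 23 mm
- pole_red: the red pole of the insert (its place among the three varies): fixed tube of 21 mm diameter, rim 65.5 mm above the table. Origin: centre of its open mouth, z up. Bore 14 mm diameter; the brass contact face, the spot to be tested, lies 10 mm below the mouth
- pole_grey_a: a grey pole, made like the red one; not to be touched
- pole_grey_b: the other grey pole, made like the red one; not to be touched
- tape_measure: bystander: yellow tape measure 30 x 66 x 56 mm, loose; origin: its underside
- driver: bystander: black-handled screwdriver 209 mm long, loose; origin: its underside
- housing_white: bystander: white connector housing with short leads, 102 mm long, loose; origin: underside of the whole
- nippers: bystander: dark-handled nippers 146 mm long, loose; origin: underside
- bobbin: bystander: solder bobbin 52 mm diameter, 40 mm high, loose; origin: its underside
There are look-alikes about, which are no part of the job. What is shaped like the tester but green or yellow is not meant.

How it is judged:
By the outcome, as a careful person would: the job done as asked, in the order asked, and still so for the second after the job is handed in, while the arm keeps its last pose, push and grip.
It also fails if it takes over 59 s, if anything falls off the work surface, if the arm or the gripper's body presses on something with over 40 N, if the wrist force passes 120 N, or if a joint passes its speed limit or range.

### The arm

A 6-joint arm with a two-finger parallel gripper is mounted at the origin on the work surface; the furniture and walls round the work are solid. World frame = base frame: x ahead of the robot, y to its left, z up, the work surface at z = 0. Lengths are in m, angles in rad, forces in N, time in s.
With the tool pointing down it reaches from about 0.375 to 0.975 m from the base axis. Payload 3.8 kg.
Tool frame: the origin (TCP) lies at the very end of the fingers, on their centre line; the grasp point (between the pads) lies 19 mm behind it; z points along the fingers, y is the line along which they close (so a half turn about z gives the same grasp; the last joint's range is limited). The gripper opens to 85 mm and grips with 20 to 120 N. Pads are 22 mm wide; open, the fingers measure 114 mm over their backs; the gripper's body (76 mm by 85 mm) begins 54 mm behind the grasp point. The pads swing forward as they close: fully open they stand 13 mm farther back than shut.
Start: joints at [1.271, 0.264, 1.604, -0, 1.274, -0.037], TCP at [0.175, 0.652, 0.231] pointing down, gripper open.
Joint ranges: [-2.63, 2.63], [-0.94, 2.18], [0.31, 2.57], [-1.31, 4.45], [0, 2.66], [-2.55, 2.55]. Speed limits (rad/s): [2.57, 2.57, 3.14, 3.14, 3.14, 3.14].

### API

Orientations are given as a rotation vector (axis times angle).
In Python, from workcell import read_state, read_camera, calibration, finish_job gives the robot as it stands.
- The arm moves only by the tool step_arm, never from a script. Its argument "commands" is a list of rows, each an object of numbers: "fingers": the gripper's target within -1 to 1 (shut at 1, half-way at 0, fully open at -1); "dx", "dy", "dz": the shift along the tool's x, y, z in m; "roll": the turn about the tool's z in degrees. In form: [{"fingers": .., "dx": .., "dy": .., "dz": .., "roll": ..}, ...]. A call has 1 to 8 rows; each row is the pose to reach, as a shift and turn from the pose commanded when the call began, along the tool's axes at that moment; what a row does not reach only later rows make up. A row lasts 1/8 s, in which the tool goes at most 62.5 mm and 10.7 degrees, less where a joint would pass 70% of its speed; a pose out of reach is approached as far as the arm can. A call with a gripper value outside its range is refused whole. The fingers move at their own pace and stop on an object; "squeeze" is the grip in N (left out, the last holds). Time passes only in rows, so rows that repeat a pose let the fingers close. It gives the time, the measured TCP pose, the force, the opening and the grip force at its end, in the units of the state.
- read_state(): the state, without advancing time (a new reading comes with each control period).
- read_camera(name): name is "scene" or "top"; returns (picture, depth): 420x560x3 uint8, blue, green, red; 420x560 float32, m along the optical axis (not along the pixel's ray), 0 where there is no reading.
- calibration(name): a dict with "intrinsics" (3x3 intrinsics, pixels), "world_to_cam" (4x4, takes a point from world to camera coordinates). Camera axes: x right, y up, looking along -z (the intrinsics and any distortion apply to the point x, -y, -z); pixel columns grow to the right and rows downward; lengths in m; the calibration is good to about 2 mm. A picture is of the moment at which its call begins. calibration takes no time and is no camera call.
- finish_job(): hands the job in; it is judged then, once.
The state is a dict: "time": time; "q": joint angles; "joint_vel": joint speeds; "joint_torque": joint torques, N m; "tool_pos": TCP position; "tcp_rot": TCP orientation; "wrist_force": force on the tool from outside, world axes, zero at the start; "torque": the same for the moment, N m; "width": opening from 0.0 (shut) to 1.0 (fully open); "grip_force": force on a finger pad.
Only numpy, scipy, OpenCV 4.12 (cv2) and the standard library are available. Lean on these libraries where they do the work, as an engineer would, in place of code of your own. Each camera call takes 0.05 s, during which the arm holds its last target. There are 200 camera calls.

## Working session

There is one attempt and no reset: what is moved stays moved. The work goes in short steps, Python scripts to look and compute and a tool call to move; the robot and the scene stay as the last step left them, time stands still between calls to the robot, and variables do not carry over. Pictures are saved under pics/ and viewed, at most 10 in all, crops included, and the job is handed in when it is done.

Besides the shell and the picture viewer there is one more tool, called after "Request:" by a JSON object that holds its "op" and its "data", one argument or row to a line. step_arm: Moves the arm, as the interface text tells. Its arguments: {"type":"object","properties":{"commands":{"type":"array","items":{"type":"object","properties":{"fingers":{"type":"number"},"dx":{"type":"number"},"dy":{"type":"number"},"dz":{"type":"number"},"roll":{"type":"number"}}}},"squeeze":{"type":"number"}},"required":["commands"]}

```bash
mkdir -p pics
cat > h.py <<'E'
import numpy as np, cv2
from workcell import read_state, read_camera, calibration, finish_job
def snap(name,tag):
    p,d=read_camera(name); np.savez(f'pics/{tag}.npz',p=p,d=d); cv2.imwrite(f'pics/{tag}.png',p); return p,d
def load(tag):
    z=np.load(f'pics/{tag}.npz'); return z['p'],z['d']
def w(name,u,v,depth=None,z=None):
    c=calibration(name);K=np.array(c['intrinsics']);T=np.linalg.inv(np.array(c['world_to_cam']))
    r=np.linalg.inv(K)@[u,v,1]; r=np.array([r[0],-r[1],-1]); o=T[:3,3]; r=T[:3,:3]@r
    s=depth if depth is not None else (z-o[2])/r[2]
    return o+s*r
def px(name,X):
    c=calibration(name);K=np.array(c['intrinsics']);p=np.array(c['world_to_cam'])@np.r_[X,1]
    q=K@[p[0]/-p[2],-p[1]/-p[2],1]; return q[:2]
E
python3 - <<'E'
from h import *
for n in('top','scene'):
    snap(n,n+'0'); c=calibration(n); print(c)
print(read_state())
E
```

```text
{'intrinsics': array([[417.55829283,   0.        , 278.01361542],
       [  0.        , 417.55829283, 209.57607908],
       [  0.        ,   0.        ,   1.        ]]), 'world_to_cam': array([[-0.01213964, -0.99991356,  0.00504911,  0.05946292],
       [ 0.99771012, -0.01177658,  0.06660209, -0.50066301],
       [-0.06653687,  0.00584607,  0.99776684, -1.24487779],
       [ 0.        ,  0.        ,  0.        ,  1.        ]])}
{'intrinsics': array([[542.42609422,   0.        , 273.62349715],
       [  0.        , 542.42609422, 209.30254404],
       [  0.        ,   0.        ,   1.        ]]), 'world_to_cam': array([[ 0.71783177, -0.69620039,  0.00475166, -0.30503008],
       [ 0.54842588,  0.56964386,  0.61215596, -0.36537475],
       [-0.42888997, -0.43681906,  0.79072277, -1.1324292 ],
       [ 0.        ,  0.        ,  0.        ,  1.        ]])}
{'time': 0.1, 'q': array([ 1.27108165e+00,  2.64722949e-01,  1.60524323e+00, -1.89960895e-06,
        1.27373941e+00, -3.69192569e-02]), 'joint_vel': array([-0.00077768, -0.00163332, -0.00535517, -0.00109993,  0.00040513,
       -0.00077387]), 'joint_torque': array([-2.34800273e-04, -5.16718411e+01, -3.68584263e+01, -6.91325226e-05,
        6.49096721e-03,  3.11698818e-05]), 'tool_pos': array([0.17516725, 0.65117475, 0.23005301]), 'tcp_rot': array([-0.41156402, -3.11416057,  0.0032722 ]), 'wrist_force': array([ 0.0056885 ,  0.41855976, -0.00169289]), 'torque': array([-0.02439678,  0.00752448,  0.02221367]), 'grip_force': 0.0, 'width': 1.0006053783550841}
```

View pics/top0.png

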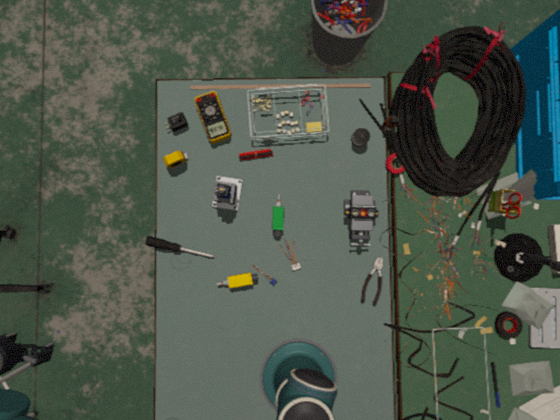

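View pics/scene0.png

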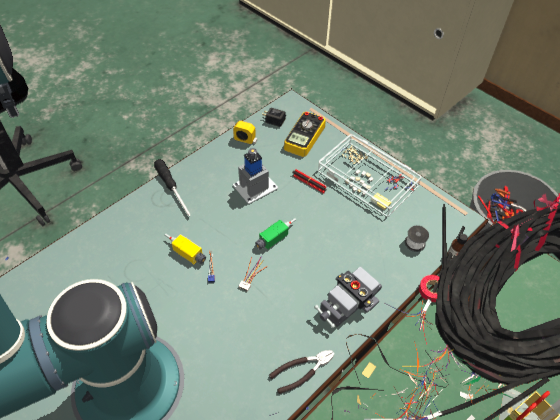

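The top view shows the blue-bodied tester in its stand at (228,192) and the vice at (361,215). The look-alikes are lying down: green at (278,217) and yellow at (240,282). Next I'll take enlarged crops of the stand and vice.

Run:
```python
from h import *
p,d=load('top0'); s,e=load('scene0')
f=lambda im,u,v,a,b,k:cv2.resize(im[v:v+b,u:u+a],(a*k,b*k),interpolation=cv2.INTER_CUBIC)
A=f(p,205,168,50,50,8);B=f(p,338,185,50,70,8)[:560]
C=f(s,225,135,60,75,7)
o=np.zeros((590,800,3),np.uint8); o[:400,:400]=A; o[:560,400:800]=B
cv2.imwrite('pics/c1.png',o)
o=np.zeros((525,800,3),np.uint8); o[:,:420]=C; D=f(s,312,260,75,75,5); o[:375,425:800]=D
cv2.imwrite('pics/c2.png',o)
```

```text
(no output)
```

View pics/c1.png

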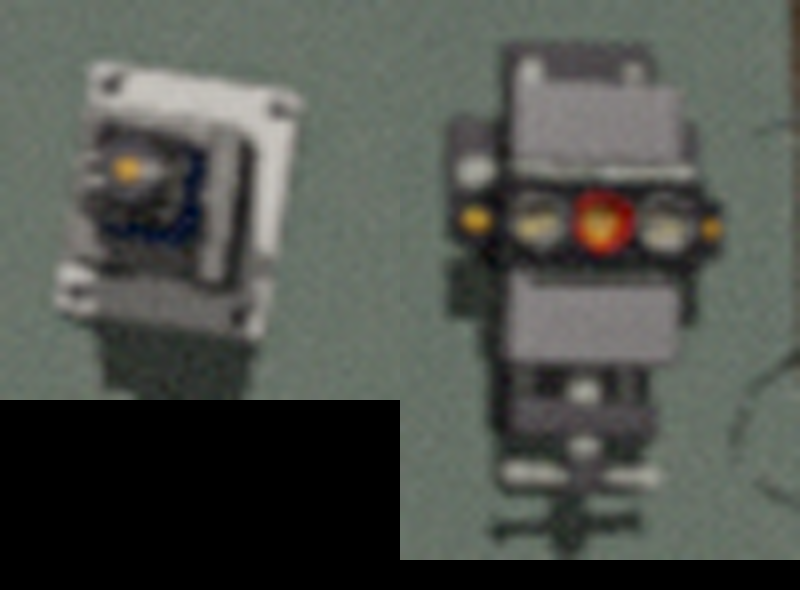

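View pics/c2.png

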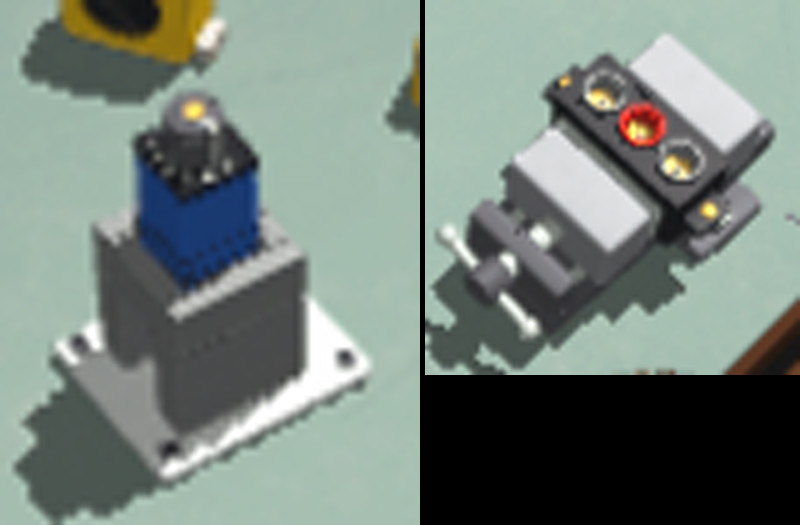

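Run:
```python
from h import *
p,d=load('top0'); s,e=load('scene0')
for n,pt,z in[('top',(221-.5,189-.5),.146),('scene',(252.2,150.5),.146),('top',(363.2,212.5),.0655),('scene',(355,284.8),.0655)]:
    dd=d if n=='top' else e
    print(n,w(n,*pt,z=z),w(n,*pt,depth=float(dd[int(round(pt[1])),int(round(pt[0]))])))
def cr(n,l,o,k,z):
    P=np.array([w(n,a/k+o[0]-.5,b/k+o[1]-.5,z=z)[:2] for a,b in l]); print(P.round(4)); return P
cr('top',[(95,65),(302,95),(262,338),(58,310)],(205,168),8,.006)
cr('scene',[(55,348),(162,478),(372,368)],(225,135),7,.006)
cr('scene',[(135,145),(190,202),(260,160)],(225,135),7,.125)
print('greys/ears top');cr('top',[(540-400,222),(667-400,222)],(338,185),8,.0655)
print('sc');cr('scene',[(604-425,92),(682-425,160)],(312,260),5,.0655)
# rectified views of tester top, 0.1mm.. 
for n,im,z in[('scene',s,.125),('top',p,.125)]:
    c=w(n,252.2,150.5,z=.146)[:2] if n=='scene' else w(n,220.5,188.5,z=.146)[:2]
    R=.03;src=np.float32([px(n,[c[0]+a*R,c[1]+b*R,z]) for a,b in((1,1),(1,-1),(-1,-1),(-1,1))])
    M=cv2.getPerspectiveTransform(src,np.float32([[0,0],[400,0],[400,400],[0,400]]))
    globals()['r'+n]=cv2.warpPerspective(im,M,(400,400),flags=cv2.INTER_CUBIC)
cv2.imwrite('pics/rect.png',np.hstack([rscene,rtop]))
```

```text
top [0.55194744 0.2098093  0.146     ] [0.55245966 0.21037646 0.14170118]
scene [0.5523649  0.20869332 0.146     ] [0.55270631 0.20908377 0.14546223]
top [ 0.48664075 -0.19360302  0.0655    ] [ 0.48738373 -0.19633359  0.0525186 ]
scene [ 0.48847551 -0.19380326  0.0655    ] [ 0.4931621  -0.19122615  0.05658795]
[[0.6084 0.2408]
 [0.5959 0.1617]
 [0.503  0.1775]
 [0.5146 0.2551]]
[[0.5176 0.2553]
 [0.5042 0.1796]
 [0.5985 0.1635]]
[[0.5393 0.2266]
 [0.5348 0.1925]
 [0.5667 0.1901]]
greys/ears top
[[ 0.4877 -0.1698]
 [ 0.4871 -0.2159]]
sc
[[ 0.4895 -0.1703]
 [ 0.4882 -0.2169]]
```

View pics/rect.png

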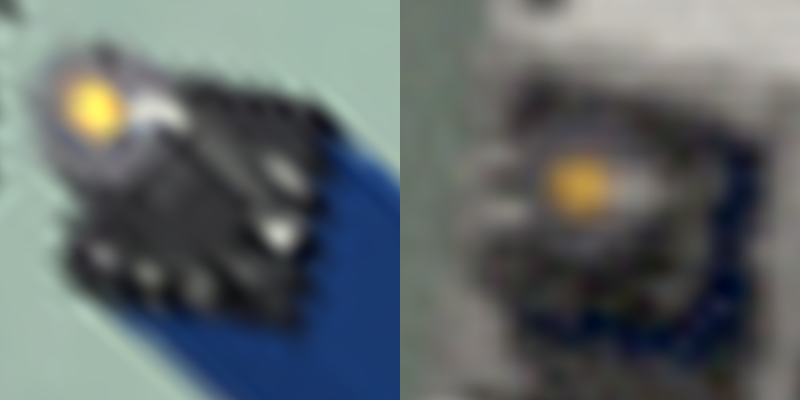

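Both cameras agree on these positions:
- **Tester axis:** about (0.552, 0.209), with yaw about −9.7°. The number ring has its gap on the tester's +x side.
- **Pointer:** about −90° in azimuth, which reads as number 2 (expected −85°).
- **Red pole:** the middle one, at about (0.4875, −0.1937).

The sleeve therefore needs four clicks clockwise. Next I'll go above the tester.

```bash
cat >> h.py <<'E'
from scipy.spatial.transform import Rotation as Ro
def go(X,az=None):
    s=read_state();R=Ro.from_rotvec(s['tcp_rot']).as_matrix();a=np.degrees(np.arctan2(R[1,1],R[0,1]))
    print('t',s['time'],'pos',s['tool_pos'].round(4),'yaz',a.round(2),'tilt',R[2].round(3),'q6',s['q'][5].round(2),'F',s['wrist_force'].round(2),'grip',s['grip_force'],s['width'])
    print('d',(R.T@(np.array(X)-s['tool_pos'])).round(4),'roll',None if az is None else round(a-az,1))
E
python3 -c "
from h import *
go([.552,.2092,.20],80.3)"
```

```text
t 0.1 pos [0.1752 0.6512 0.2301] yaz 74.94 tilt [ 0.    -0.002 -1.   ] q6 -0.04 F [ 0.01  0.42 -0.  ] grip 0.0 1.0006053783550841
d [-0.4787 -0.3288  0.0307] roll -5.4
```

Request:
{"op": "step_arm", "data": {
  "commands": [
    {"fingers": -0.4, "dx": -0.479, "dy": -0.329, "dz": 0.0, "roll": -5.4},
    {"fingers": -0.4, "dx": -0.479, "dy": -0.329, "dz": 0.0, "roll": -5.4},
    {"fingers": -0.4, "dx": -0.479, "dy": -0.329, "dz": 0.0, "roll": -5.4},
    {"fingers": -0.4, "dx": -0.479, "dy": -0.329, "dz": 0.0, "roll": -5.4},
    {"fingers": -0.4, "dx": -0.479, "dy": -0.329, "dz": 0.0, "roll": -5.4},
    {"fingers": -0.4, "dx": -0.479, "dy": -0.329, "dz": 0.0, "roll": -5.4},
    {"fingers": -0.4, "dx": -0.479, "dy": -0.329, "dz": 0.0, "roll": -5.4},
    {"fingers": -0.4, "dx": -0.479, "dy": -0.329, "dz": 0.0, "roll": -5.4}
  ],
  "squeeze": 40
}}

```text
time: 1.1
tool_pos: [0.5006, 0.2696, 0.2309]
tcp_rot: [-0.264, -3.13, 0.0]
wrist_force: [-0.2, 0.9, 0.1]
width: 0.701
grip_force: 0.0
```

```bash
python3 -c "
from h import *
go([.552,.2092,.20],80.3)"
```

```text
t 1.1 pos [0.5006 0.2696 0.2309] yaz 80.34 tilt [ 0. -0. -1.] q6 -0.95 F [-0.16  0.89  0.08] grip 0.0 0.7005962836183781
d [-0.0608 -0.0509  0.0309] roll 0.0
```

Request:
{"op": "step_arm", "data": {
  "commands": [
    {"dx": -0.061, "dy": -0.051, "dz": 0.03, "fingers": -0.4},
    {"dx": -0.061, "dy": -0.051, "dz": 0.05, "fingers": -0.4},
    {"dx": -0.061, "dy": -0.051, "dz": 0.05, "fingers": -0.4},
    {"dx": -0.061, "dy": -0.051, "dz": 0.05, "fingers": -0.4}
  ]
}}

```text
invalid input
```

Run:
```python
from h import *
go([.552,.2092,.127],80.3)
s,_=snap('scene','scene1'); p,_=snap('top','top1')
go([.552,.2092,.127],80.3)
f=lambda im,u,v,a,b,k:cv2.resize(im[v:v+b,u:u+a],(a*k,b*k),interpolation=cv2.INTER_CUBIC)
cv2.imwrite('pics/c3.png',np.hstack([f(s,205,100,100,100,4),f(p,180,150,100,100,4)]))
```

```text
t 1.1 pos [0.5006 0.2696 0.2309] yaz 80.34 tilt [ 0. -0. -1.] q6 -0.95 F [-0.16  0.89  0.08] grip 0.0 0.7005962836183781
d [-0.0609 -0.0509  0.1039] roll 0.0
t 1.2 pos [0.503  0.2665 0.2309] yaz 79.98 tilt [-0.001 -0.002 -1.   ] q6 -0.95 F [-0.92  0.19  0.29] grip 0.0 0.7011238327269453
d [-0.0581 -0.0477  0.1041] roll -0.3
```

View pics/c3.png

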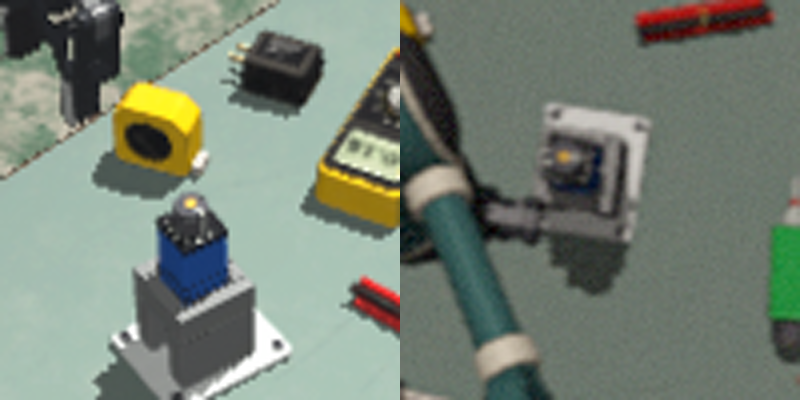

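My row was refused because `roll` was missing, so the picture shows the tester undisturbed with the gripper still short of it. I'll send it again with every field filled in.

Request:
{"op": "step_arm", "data": {
  "commands": [
    {"dx": -0.058, "dy": -0.048, "dz": 0.02, "fingers": -0.4, "roll": 0},
    {"dx": -0.058, "dy": -0.048, "dz": 0.05, "fingers": -0.4, "roll": 0},
    {"dx": -0.058, "dy": -0.048, "dz": 0.05, "fingers": -0.4, "roll": 0},
    {"dx": -0.058, "dy": -0.048, "dz": 0.05, "fingers": -0.4, "roll": 0}
  ]
}}

```text
time: 1.7
tool_pos: [0.5484, 0.2153, 0.1817]
tcp_rot: [-0.263, -3.13, -0.001]
wrist_force: [-0.1, -0.1, 0.1]
width: 0.7
grip_force: 0.0
```

Run:
```python
from h import *
s,_=snap('scene','scene1'); p,_=snap('top','top1')
go([.552,.2092,.127],80.3)
f=lambda im,u,v,a,b,k:cv2.resize(im[v:v+b,u:u+a],(a*k,b*k),interpolation=cv2.INTER_CUBIC)
cv2.imwrite('pics/c4.png',np.hstack([f(s,205,110,80,80,5),f(p,190,155,80,80,5)]))
```

```text
t 1.8 pos [0.5491 0.2158 0.1829] yaz 80.43 tilt [-0.002  0.001 -1.   ] q6 -1.07 F [0.69 0.31 0.71] grip 0.0 0.6985311803178502
d [-0.0038 -0.0061  0.0559] roll 0.1
```

View pics/c4.png

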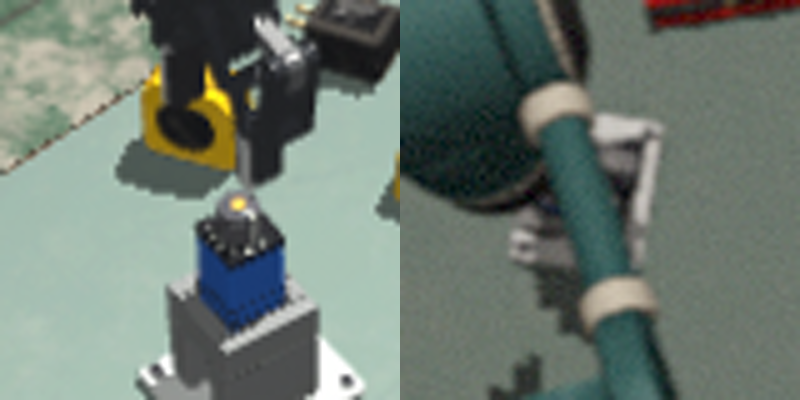

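Seven pictures used so far. The fingers straddle the tester from above, with the −y finger at crop (270,170), and are about 6 mm off. I'll correct that while descending to the sleeve.

Request:
{"op": "step_arm", "data": {
  "commands": [
    {"dx": -0.004, "dy": -0.006, "dz": 0.0, "fingers": -0.4, "roll": 0},
    {"dx": -0.004, "dy": -0.006, "dz": 0.02, "fingers": -0.4, "roll": 0},
    {"dx": -0.004, "dy": -0.006, "dz": 0.04, "fingers": -0.4, "roll": 0},
    {"dx": -0.004, "dy": -0.006, "dz": 0.054, "fingers": -0.4, "roll": 0},
    {"dx": -0.004, "dy": -0.006, "dz": 0.054, "fingers": -0.4, "roll": 0},
    {"dx": -0.004, "dy": -0.006, "dz": 0.054, "fingers": -0.4, "roll": 0}
  ]
}}

```text
time: 2.55
tool_pos: [0.5521, 0.2078, 0.1272]
tcp_rot: [-0.264, -3.13, 0.0]
wrist_force: [0.2, 0.7, 0.2]
width: 0.698
grip_force: 0.0
```

```bash
python3 -c "
from h import *
go([.552,.2092,.127],80.3)"
```

```text
t 2.55 pos [0.5521 0.2078 0.1272] yaz 80.34 tilt [ 0. -0. -1.] q6 -1.08 F [0.16 0.69 0.22] grip 0.0 0.6981053348018474
d [0.0003 0.0014 0.0002] roll 0.0
```

Good. Shut on the sleeve with a moderate grip, with a 1 mm y correction.

Request:
{"op": "step_arm", "data": {
  "commands": [
    {"dx": 0, "dy": 0.001, "dz": 0, "fingers": 0.3, "roll": 0},
    {"dx": 0, "dy": 0.001, "dz": 0, "fingers": 1, "roll": 0},
    {"dx": 0, "dy": 0.001, "dz": 0, "fingers": 1, "roll": 0},
    {"dx": 0, "dy": 0.001, "dz": 0, "fingers": 1, "roll": 0},
    {"dx": 0, "dy": 0.001, "dz": 0, "fingers": 1, "roll": 0},
    {"dx": 0, "dy": 0.001, "dz": 0, "fingers": 1, "roll": 0}
  ],
  "squeeze": 35
}}

```text
time: 3.3
tool_pos: [0.5527, 0.2091, 0.1281]
tcp_rot: [0.264, 3.129, 0.001]
wrist_force: [-0.6, 0.1, 5.4]
width: 0.238
grip_force: 34.5
```

```bash
python3 -c "
from h import *
go([.552,.2092,.127],80.3);print(read_state()['torque'])"
```

```text
t 3.3 pos [0.5527 0.2091 0.1281] yaz 80.34 tilt [-0.001  0.001 -1.   ] q6 -1.08 F [-0.63  0.13  5.39] grip 34.479891657829285 0.2381171715985604
d [0.0007 0.     0.0011] roll 0.0
[ 0.17569719 -0.05599961  0.02041524]
```

Request:
{"op": "step_arm", "data": {
  "commands": [
    {"dx": 0, "dy": 0, "dz": 0, "fingers": 1, "roll": 9},
    {"dx": 0, "dy": 0, "dz": 0, "fingers": 1, "roll": 18},
    {"dx": 0, "dy": 0, "dz": 0, "fingers": 1, "roll": 27},
    {"dx": 0, "dy": 0, "dz": 0, "fingers": 1, "roll": 36},
    {"dx": 0, "dy": 0, "dz": 0, "fingers": 1, "roll": 45},
    {"dx": 0, "dy": 0, "dz": 0, "fingers": 1, "roll": 54},
    {"dx": 0, "dy": 0, "dz": 0, "fingers": 1, "roll": 63},
    {"dx": 0, "dy": 0, "dz": 0, "fingers": 1, "roll": 63}
  ]
}}

```text
time: 4.3
tool_pos: [0.5527, 0.2089, 0.1281]
tcp_rot: [1.862, 2.529, 0.002]
wrist_force: [-0.1, 1.1, 4.6]
width: 0.233
grip_force: 34.5
```

```bash
python3 -c "
from h import *
go([.552,.2092,.127],80.3-125);print(read_state()['torque'])"
```

```text
t 4.3 pos [0.5527 0.2089 0.1281] yaz 17.27 tilt [ 0.     0.002 -1.   ] q6 0.02 F [-0.11  1.14  4.63] grip 34.459739327430725 0.2328090796194339
d [ 0.0005 -0.0006  0.0011] roll 62.0
[ 0.11282015 -0.01003699  0.01986839]
```

Request:
{"op": "step_arm", "data": {
  "commands": [
    {"dx": 0, "dy": 0, "dz": 0, "fingers": 1, "roll": 9},
    {"dx": 0, "dy": 0, "dz": 0, "fingers": 1, "roll": 18},
    {"dx": 0, "dy": 0, "dz": 0, "fingers": 1, "roll": 27},
    {"dx": 0, "dy": 0, "dz": 0, "fingers": 1, "roll": 36},
    {"dx": 0, "dy": 0, "dz": 0, "fingers": 1, "roll": 45},
    {"dx": 0, "dy": 0, "dz": 0, "fingers": 1, "roll": 54},
    {"dx": 0, "dy": 0, "dz": 0, "fingers": 1, "roll": 62},
    {"dx": 0, "dy": 0, "dz": 0, "fingers": 1, "roll": 62}
  ]
}}

```text
time: 5.3
tool_pos: [0.5526, 0.2091, 0.1281]
tcp_rot: [-2.899, -1.209, -0.002]
wrist_force: [-0.2, 0.0, 4.8]
width: 0.236
grip_force: 34.5
```

Request:
{"op": "step_arm", "data": {
  "commands": [
    {"dx": 0, "dy": 0, "dz": 0, "fingers": -0.4, "roll": 0},
    {"dx": 0, "dy": 0, "dz": 0, "fingers": -0.4, "roll": 0},
    {"dx": 0, "dy": 0, "dz": 0, "fingers": -0.4, "roll": 0},
    {"dx": 0, "dy": 0, "dz": -0.05, "fingers": -0.4, "roll": 0},
    {"dx": 0, "dy": 0, "dz": -0.1, "fingers": -0.4, "roll": 0},
    {"dx": 0.0, "dy": 0.0, "dz": -0.12, "fingers": -0.4, "roll": -10},
    {"dx": 0.0, "dy": 0.0, "dz": -0.12, "fingers": -0.4, "roll": -20},
    {"dx": 0.0, "dy": 0.0, "dz": -0.12, "fingers": -0.4, "roll": -35}
  ]
}}

```text
time: 6.3
tool_pos: [0.5521, 0.2087, 0.2477]
tcp_rot: [2.468, 1.943, 0.001]
wrist_force: [0.2, -0.1, -0.6]
width: 0.701
grip_force: 0.0
```

Run:
```python
from h import *
s,_=snap('scene','scene2'); p,_=snap('top','top2')
go([.552,.2092,.087],-9.7)
n='scene';c=[.552,.2092]
def rect(im,z):
    R=.03;src=np.float32([px(n,[c[0]+a*R,c[1]+b*R,z]) for a,b in((1,1),(1,-1),(-1,-1),(-1,1))])
    M=cv2.getPerspectiveTransform(src,np.float32([[0,0],[400,0],[400,400],[0,400]]))
    return cv2.warpPerspective(im,M,(400,400),flags=cv2.INTER_CUBIC)
cv2.imwrite('pics/c5.png',np.hstack([cv2.resize(s[125:185,222:282],(400,400),interpolation=cv2.INTER_CUBIC),rect(s,.143)]))
```

```text
t 6.4 pos [0.5519 0.2086 0.2471] yaz -13.89 tilt [-0. -0. -1.] q6 0.56 F [-0.    0.12 -0.52] grip 0.0 0.7003333848358165
d [0.0006 0.     0.1601] roll -4.2
```

View pics/c5.png

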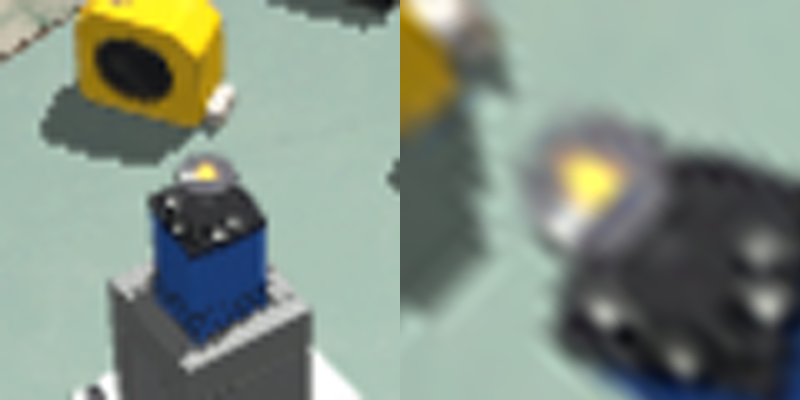

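Run:
```python
from h import *
from scipy.optimize import least_squares
n='scene'
def az(a,b): return np.degrees(np.arctan2(b[1]-a[1],b[0]-a[0]))
# blobs of first scene rect (plane z=.125, centre c0, 400px=60mm)
c0=w(n,252.2,150.5,z=.146)[:2]
P=np.array([(290,172),(280,235),(245,270),(198,288),(150,275),(103,255)])
W=np.c_[c0[0]+(200-P[:,1])*.15e-3,c0[1]+(200-P[:,0])*.15e-3]
f=lambda q:np.r_[(W[:,0]-q[0]-q[2]*np.cos(q[3]-np.arange(6)*.5236)),(W[:,1]-q[1]-q[2]*np.sin(q[3]-np.arange(6)*.5236))]*1e3
r=least_squares(f,[*c0,.014,np.radians(-85)]); print(r.x[:3],np.degrees(r.x[3]),'yaw',np.degrees(r.x[3])+75,r.fun.round(1))
for t in('scene0','scene2'):
    s,_=load(t); c=r.x[:2]; z=.143;R=.018
    src=np.float32([px(n,[c[0]+a*R,c[1]+b*R,z]) for a,b in((1,1),(1,-1),(-1,-1),(-1,1))])
    M=cv2.getPerspectiveTransform(src,np.float32([[0,0],[360,0],[360,360],[0,360]]))
    im=cv2.warpPerspective(s,M,(360,360),flags=cv2.INTER_CUBIC).astype(int)
    yy,xx=np.mgrid[:360,:360]; b,g,rd=im[...,0],im[...,1],im[...,2]
    O=(rd-b>60); X=lambda m:np.array([(180-yy[m].mean())*.1,(180-xx[m].mean())*.1])
    o=X(O); rr=np.hypot((180-yy)*.1-o[0],(180-xx)*.1-o[1])
    Wt=(im.min(2)>165)&(rr<12); print(t,'screw',o,O.sum(),'white',Wt.sum(), X(Wt) if Wt.any() else '', az(o,X(Wt)) if Wt.any() else '')
    ring=[(k,round(float(im.min(2)[(rr>4.5)&(rr<10)&(np.abs((np.degrees(np.arctan2((180-xx)*.1-o[1],(180-yy)*.1-o[0]))-k+180)%360-180)<6)].mean()))) for k in range(-180,180,12)]
    print(ring)
```

```text
[0.55412491 0.21066145 0.01525811] -83.39267303296556 yaw -8.392673032965561 [ 0.7 -1.  -0.   0.2  1.  -0.9 -0.3  0.   0.4  0.1 -0.5  0.3]
scene0 screw [0.59691842 0.69597435] 5614 white 2373 [ 0.36262115 -7.57547408] -91.62252788188914
[(-180, 114), (-168, 115), (-156, 112), (-144, 107), (-132, 113), (-120, 126), (-108, 152), (-96, 190), (-84, 185), (-72, 151), (-60, 127), (-48, 125), (-36, 125), (-24, 116), (-12, 108), (0, 118), (12, 130), (24, 130), (36, 128), (48, 129), (60, 131), (72, 130), (84, 125), (96, 126), (108, 125), (120, 122), (132, 117), (144, 113), (156, 110), (168, 112)]
scene2 screw [0.87995468 0.08929754] 5737 white 2828 [-5.03422914  3.42305516] 150.5905424046264
[(-180, 130), (-168, 117), (-156, 115), (-144, 114), (-132, 114), (-120, 117), (-108, 122), (-96, 124), (-84, 123), (-72, 122), (-60, 123), (-48, 123), (-36, 124), (-24, 125), (-12, 125), (0, 127), (12, 132), (24, 134), (36, 131), (48, 130), (60, 132), (72, 131), (84, 124), (96, 126), (108, 133), (120, 144), (132, 168), (144, 197), (156, 202), (168, 168)]
```

The sleeve moved from about −92° to 151°, a turn of about −118°. It now sits at number 6 (expected about 152–155°). Next I'll descend over the blue body with the fingers along its sides.

Request:
{"op": "step_arm", "data": {
  "commands": [
    {"dx": 0.0, "dy": 0.001, "dz": 0.05, "fingers": -0.4, "roll": -2},
    {"dx": 0.0, "dy": 0.001, "dz": 0.09, "fingers": -0.4, "roll": -2},
    {"dx": 0.0, "dy": 0.001, "dz": 0.12, "fingers": -0.4, "roll": -2},
    {"dx": 0.0, "dy": 0.001, "dz": 0.14, "fingers": -0.4, "roll": -2},
    {"dx": 0.0, "dy": 0.001, "dz": 0.155, "fingers": -0.4, "roll": -2},
    {"dx": 0.0, "dy": 0.001, "dz": 0.161, "fingers": -0.4, "roll": -2},
    {"dx": 0.0, "dy": 0.001, "dz": 0.161, "fingers": -0.4, "roll": -2}
  ]
}}

```text
time: 7.28
tool_pos: [0.5534, 0.2086, 0.0866]
tcp_rot: [2.44, 1.978, 0.001]
wrist_force: [-0.4, 0.2, -0.0]
width: 0.7
grip_force: 0.0
```

```bash
python3 -c "
from h import *
go([.5527,.2090,.086],-12)"
```

```text
t 7.275 pos [0.5534 0.2086 0.0866] yaz -11.94 tilt [ 0.  0. -1.] q6 0.53 F [-0.39  0.15 -0.01] grip 0.0 0.6999578450471563
d [ 0.0002 -0.0007  0.0006] roll 0.1
```

Request:
{"op": "step_arm", "data": {
  "commands": [
    {"dx": 0, "dy": 0, "dz": 0, "fingers": 0.3, "roll": 0},
    {"dx": 0, "dy": 0, "dz": 0, "fingers": 1, "roll": 0},
    {"dx": 0, "dy": 0, "dz": 0, "fingers": 1, "roll": 0},
    {"dx": 0, "dy": 0, "dz": 0, "fingers": 1, "roll": 0},
    {"dx": 0, "dy": 0, "dz": 0, "fingers": 1, "roll": 0},
    {"dx": 0, "dy": 0, "dz": 0, "fingers": 1, "roll": 0}
  ],
  "squeeze": 50
}}

```text
time: 8.02
tool_pos: [0.5535, 0.2089, 0.0876]
tcp_rot: [2.44, 1.979, 0.002]
wrist_force: [-2.4, -0.6, 6.1]
width: 0.396
grip_force: 49.9
```

```bash
python3 -c "
from h import *
go([.5527,.2090,.086],-12);print(read_state()['torque'])"
```

```text
t 8.025 pos [0.5535 0.2089 0.0876] yaz -11.91 tilt [ 0.001  0.001 -1.   ] q6 0.53 F [-2.43 -0.63  6.09] grip 49.91735100746155 0.39578304910791706
d [-0.     -0.0008  0.0016] roll 0.1
[0.04476189 0.35990285 0.04701952]
```

Gripped: the opening is about 33.7 mm, matching the 34 mm body. The plunger tip at rest is about 69.6 mm below the TCP. Lift straight up.

Request:
{"op": "step_arm", "data": {
  "commands": [
    {"dx": 0, "dy": 0, "dz": -0.01, "fingers": 1, "roll": 0},
    {"dx": 0, "dy": 0, "dz": -0.025, "fingers": 1, "roll": 0},
    {"dx": 0, "dy": 0, "dz": -0.045, "fingers": 1, "roll": 0},
    {"dx": 0, "dy": 0, "dz": -0.065, "fingers": 1, "roll": 0},
    {"dx": 0, "dy": 0, "dz": -0.085, "fingers": 1, "roll": 0},
    {"dx": 0, "dy": 0, "dz": -0.105, "fingers": 1, "roll": 0},
    {"dx": 0, "dy": 0, "dz": -0.115, "fingers": 1, "roll": 0},
    {"dx": 0, "dy": 0, "dz": -0.115, "fingers": 1, "roll": 0}
  ]
}}

```text
time: 9.02
tool_pos: [0.5536, 0.2087, 0.2025]
tcp_rot: [2.439, 1.978, 0.003]
wrist_force: [-0.1, 0.2, -3.0]
width: 0.391
grip_force: 50.1
```

```bash
python3 -c "
from h import *
go([.4878,-.1938,.205],-12)"
```

```text
t 9.025 pos [0.5536 0.2087 0.2025] yaz -11.91 tilt [ 0.001  0.002 -1.   ] q6 0.53 F [-0.13  0.16 -2.99] grip 50.08497454226017 0.3906242574826077
d [-0.4074  0.0187 -0.0029] roll 0.1
```

Request:
{"op": "step_arm", "data": {
  "commands": [
    {"dx": -0.03, "dy": 0.001, "dz": -0.003, "fingers": 1, "roll": 0},
    {"dx": -0.08, "dy": 0.004, "dz": -0.003, "fingers": 1, "roll": 0},
    {"dx": -0.13, "dy": 0.006, "dz": -0.003, "fingers": 1, "roll": 0},
    {"dx": -0.18, "dy": 0.008, "dz": -0.003, "fingers": 1, "roll": 0},
    {"dx": -0.23, "dy": 0.01, "dz": -0.003, "fingers": 1, "roll": 0},
    {"dx": -0.28, "dy": 0.013, "dz": -0.003, "fingers": 1, "roll": 0},
    {"dx": -0.33, "dy": 0.015, "dz": -0.003, "fingers": 1, "roll": 0},
    {"dx": -0.37, "dy": 0.017, "dz": -0.003, "fingers": 1, "roll": 0}
  ]
}}

```text
time: 10.02
tool_pos: [0.4919, -0.1586, 0.2031]
tcp_rot: [-2.44, -1.977, 0.002]
wrist_force: [1.4, 0.8, -2.4]
width: 0.394
grip_force: 50.1
```

```bash
python3 -c "
from h import *
go([.4878,-.1938,.175],-12)"
```

```text
t 10.025 pos [ 0.4919 -0.1586  0.2031] yaz -11.96 tilt [ 0.    -0.002 -1.   ] q6 -0.15 F [ 1.39  0.84 -2.36] grip 50.069104582071304 0.3940699036806667
d [-0.0353  0.0033  0.0281] roll 0.0
```

Request:
{"op": "step_arm", "data": {
  "commands": [
    {"dx": -0.02, "dy": 0.003, "dz": 0.01, "fingers": 1, "roll": 0},
    {"dx": -0.035, "dy": 0.003, "dz": 0.03, "fingers": 1, "roll": 0},
    {"dx": -0.035, "dy": 0.003, "dz": 0.043, "fingers": 1, "roll": 0},
    {"dx": -0.035, "dy": 0.003, "dz": 0.043, "fingers": 1, "roll": 0},
    {"dx": -0.035, "dy": 0.003, "dz": 0.043, "fingers": 1, "roll": 0}
  ]
}}

```text
time: 10.65
tool_pos: [0.4894, -0.1911, 0.1614]
tcp_rot: [-2.439, -1.98, -0.001]
wrist_force: [0.5, -0.6, -2.1]
width: 0.393
grip_force: 50.1
```

Run:
```python
from h import *
s,_=snap('scene','scene3'); p,_=snap('top','top3')
go([.4878,-.1938,.150],-12)
t=read_state()['tool_pos']
print('pred tip px',px('scene',t-[0,0,.0696]),'red pole px',px('scene',[.4878,-.1938,.0655]),'nose end',px('scene',t-[0,0,.0476]))
cv2.imwrite('pics/c6.png',np.hstack([cv2.resize(s[220:320,310:410],(500,500),interpolation=cv2.INTER_CUBIC),cv2.resize(p[170:270,330:390],(300,500),interpolation=cv2.INTER_CUBIC)]))
```

```text
t 10.75 pos [ 0.4898 -0.1915  0.1621] yaz -11.85 tilt [-0.     0.002 -1.   ] q6 -0.21 F [ 0.24 -0.19 -2.94] grip 50.06242208182812 0.38892418150796204
d [-0.0027 -0.0015  0.0121] roll 0.1
pred tip px [356.0973661  277.54919836] red pole px [354.80020171 284.98396111] nose end [357.37393174 272.31263392]
```

View pics/c6.png

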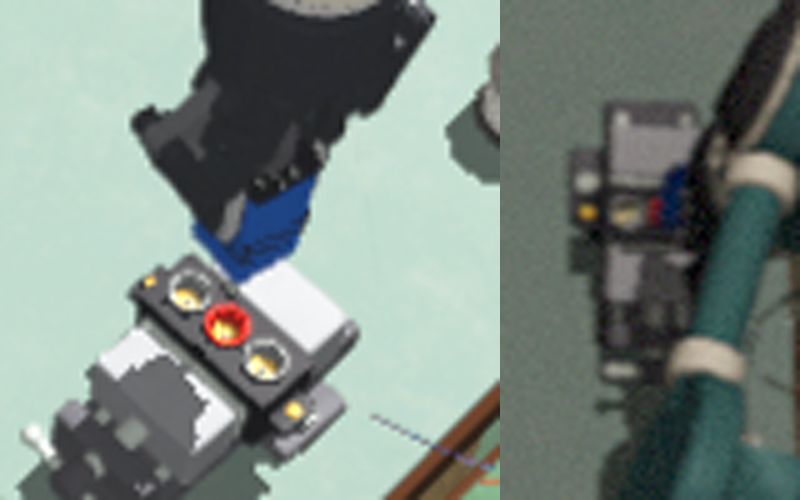

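The scene crop shows the blue body held upright, with its bottom corner at (240,280), just above the red pole at (228,325). The nose is hidden behind the body corner, as predicted. I'll check the tester-to-pole offset numerically by comparing the body's blue silhouette with the prediction.

Run:
```python
from h import *
s,_=load('scene3'); t=np.array([.4896,-.1913,.1618])
im=s[220:320,310:410].astype(int); m=(im[...,0]-im[...,2]>60)&(im[...,0]-im[...,1]>30)
ys,xs=np.nonzero(m); xs=xs+310; ys=ys+220
print('blue u',xs.min(),xs.max(),'v max',ys.max(),'at u',xs[ys==ys.max()])
# lower boundary per column
print([(u,int(ys[xs==u].max())) for u in range(xs.min(),xs.max()+1,2)])
for yaw in(-10,-12,-14):
  for z in(.0326,):
    a=np.radians(yaw);C=[t+[np.cos(a)*i*.017-np.sin(a)*j*.017,np.sin(a)*i*.017+np.cos(a)*j*.017,-z] for i,j in((1,1),(-1,1),(-1,-1),(1,-1))]
    print(yaw,[px('scene',c).round(1) for c in C])
for d in([.001,0,0],[0,.001,0],[0,0,.001]): print(d,px('scene',t+d)-px('scene',t))
# red pole centre
r=(s[...,2].astype(int)-s[...,1]>90)&(s[...,2].astype(int)-s[...,0]>90); r[:270]=0;r[:,:340]=0;r[300:]=0;r[:,370:]=0
y,x=np.nonzero(r);print('red',x.min(),x.max(),y.min(),y.max(),w('scene',(x.min()+x.max())/2,(y.min()+y.max())/2,z=.0645))
```

```text
blue u 349 372 v max 276 at u [357]
[(349, 267), (351, 269), (353, 271), (355, 274), (357, 276), (359, 275), (361, 273), (363, 272), (365, 271), (367, 270), (369, 268), (371, 261)]
-10 [array([359.2, 259.4]), array([346.9, 266.9]), array([357.1, 278.4]), array([369.4, 270.6])]
-12 [array([359.6, 259.4]), array([346.9, 266.6]), array([356.7, 278.3]), array([369.4, 270.9])]
-14 [array([360. , 259.5]), array([347. , 266.2]), array([356.3, 278.2]), array([369.3, 271.3])]
[0.001, 0, 0] [ 0.31137061 -0.28236309]
[0, 0.001, 0] [-0.36719717 -0.29289308]
[0, 0, 0.001] [ 0.06281215 -0.25797929]
red 351 359 281 288 [ 0.48958243 -0.19301561  0.0645    ]
```

The silhouette and pole agree once the scene camera's roughly 2 mm bias is removed. I'll aim the TCP at (0.4873, −0.194).

Request:
{"op": "step_arm", "data": {
  "commands": [
    {"dx": -0.003, "dy": -0.002, "dz": 0.0, "fingers": 1, "roll": 0},
    {"dx": -0.003, "dy": -0.002, "dz": 0.012, "fingers": 1, "roll": 0},
    {"dx": -0.003, "dy": -0.002, "dz": 0.024, "fingers": 1, "roll": 0},
    {"dx": -0.003, "dy": -0.002, "dz": 0.024, "fingers": 1, "roll": 0},
    {"dx": -0.003, "dy": -0.002, "dz": 0.024, "fingers": 1, "roll": 0},
    {"dx": -0.003, "dy": -0.002, "dz": 0.024, "fingers": 1, "roll": 0}
  ]
}}

```text
time: 11.5
tool_pos: [0.4867, -0.1946, 0.1376]
tcp_rot: [2.44, 1.979, 0.0]
wrist_force: [-0.2, 0.0, -1.8]
width: 0.394
grip_force: 50.1
```

```bash
python3 -c "
from h import *
go([.4873,-.194,.127],-12)"
```

```text
t 11.5 pos [ 0.4867 -0.1946  0.1376] yaz -11.91 tilt [-0.     0.001 -1.   ] q6 -0.22 F [-0.19  0.02 -1.8 ] grip 50.08203528821468 0.39414114567360486
d [0.0007 0.0004 0.0106] roll 0.1
```

Request:
{"op": "step_arm", "data": {
  "commands": [
    {"dx": 0.0005, "dy": 0.0003, "dz": 0.003, "fingers": 1, "roll": 0},
    {"dx": 0.0005, "dy": 0.0003, "dz": 0.006, "fingers": 1, "roll": 0},
    {"dx": 0.0005, "dy": 0.0003, "dz": 0.008, "fingers": 1, "roll": 0},
    {"dx": 0.0005, "dy": 0.0003, "dz": 0.008, "fingers": 1, "roll": 0},
    {"dx": 0.0005, "dy": 0.0003, "dz": 0.008, "fingers": 1, "roll": 0}
  ]
}}

```text
time: 12.12
tool_pos: [0.4868, -0.194, 0.1293]
tcp_rot: [2.44, 1.979, -0.0]
wrist_force: [0.4, 1.1, -1.9]
width: 0.393
grip_force: 50.1
```

Request:
{"op": "step_arm", "data": {
  "commands": [
    {"dx": 0, "dy": 0, "dz": 0.001, "fingers": 1, "roll": 0},
    {"dx": 0, "dy": 0, "dz": 0.002, "fingers": 1, "roll": 0},
    {"dx": 0, "dy": 0, "dz": 0.002, "fingers": 1, "roll": 0},
    {"dx": 0, "dy": 0, "dz": 0.002, "fingers": 1, "roll": 0}
  ]
}}

```text
time: 12.62
tool_pos: [0.4868, -0.194, 0.1273]
tcp_rot: [-2.44, -1.979, -0.0]
wrist_force: [0.0, 0.4, -3.7]
width: 0.388
grip_force: 50.1
```

No rim contact; the tip is inside the bore. I'll approach the contact in 1 mm steps.

Request:
{"op": "step_arm", "data": {
  "commands": [
    {"dx": 0, "dy": 0, "dz": 0.001, "fingers": 1, "roll": 0},
    {"dx": 0, "dy": 0, "dz": 0.001, "fingers": 1, "roll": 0},
    {"dx": 0, "dy": 0, "dz": 0.001, "fingers": 1, "roll": 0}
  ]
}}

```text
time: 13.0
tool_pos: [0.4868, -0.194, 0.1262]
tcp_rot: [-2.44, -1.979, 0.0]
wrist_force: [0.1, 0.9, -3.0]
width: 0.392
grip_force: 50.1
```

Request:
{"op": "step_arm", "data": {
  "commands": [
    {"dx": 0, "dy": 0, "dz": 0.001, "fingers": 1, "roll": 0},
    {"dx": 0, "dy": 0, "dz": 0.001, "fingers": 1, "roll": 0},
    {"dx": 0, "dy": 0, "dz": 0.001, "fingers": 1, "roll": 0}
  ]
}}

```text
time: 13.38
tool_pos: [0.4867, -0.194, 0.1253]
tcp_rot: [-2.44, -1.979, 0.0]
wrist_force: [0.3, -0.2, -2.7]
width: 0.392
grip_force: 50.1
```

Request:
{"op": "step_arm", "data": {
  "commands": [
    {"dx": 0, "dy": 0, "dz": 0.001, "fingers": 1, "roll": 0},
    {"dx": 0, "dy": 0, "dz": 0.001, "fingers": 1, "roll": 0},
    {"dx": 0, "dy": 0, "dz": 0.001, "fingers": 1, "roll": 0}
  ]
}}

```text
time: 13.75
tool_pos: [0.4869, -0.194, 0.1247]
tcp_rot: [2.44, 1.979, 0.0]
wrist_force: [-0.7, -0.0, 1.0]
width: 0.396
grip_force: 50.5
```

Request:
{"op": "step_arm", "data": {
  "commands": [
    {"dx": 0, "dy": 0, "dz": 0.001, "fingers": 1, "roll": 0},
    {"dx": 0, "dy": 0, "dz": 0.001, "fingers": 1, "roll": 0},
    {"dx": 0, "dy": 0, "dz": 0.001, "fingers": 1, "roll": 0}
  ]
}}

```text
time: 14.12
tool_pos: [0.4869, -0.1941, 0.1234]
tcp_rot: [2.44, 1.979, 0.0]
wrist_force: [-1.5, 0.3, 1.0]
width: 0.388
grip_force: 50.7
```

Contact came at TCP z ≈ 0.125, exactly where predicted, with a force step of about 3.7 N. I'll press about 3.5 mm more and then average the readings.

Request:
{"op": "step_arm", "data": {
  "commands": [
    {"dx": 0, "dy": 0, "dz": 0.001, "fingers": 1, "roll": 0},
    {"dx": 0, "dy": 0, "dz": 0.002, "fingers": 1, "roll": 0},
    {"dx": 0, "dy": 0, "dz": 0.003, "fingers": 1, "roll": 0},
    {"dx": 0, "dy": 0, "dz": 0.0035, "fingers": 1, "roll": 0},
    {"dx": 0, "dy": 0, "dz": 0.0035, "fingers": 1, "roll": 0},
    {"dx": 0, "dy": 0, "dz": 0.0035, "fingers": 1, "roll": 0}
  ]
}}

```text
time: 14.88
tool_pos: [0.4869, -0.1941, 0.1199]
tcp_rot: [2.44, 1.979, 0.0]
wrist_force: [-0.9, 0.5, 2.5]
width: 0.393
grip_force: 50.7
```

Run:
```python
from h import *
L=[]
for i in range(16):
    s=read_state(); L.append(np.r_[s['tool_pos'],s['wrist_force'],s['torque']]); read_camera('scene')
L=np.array(L);print(L.mean(0).round(4),(L.std(0)/4).round(4));print(read_state()['time'])
```

```text
[ 4.8690e-01 -1.9410e-01  1.1990e-01 -9.4390e-01  5.9000e-03  3.5109e+00
  4.5600e-02  2.3200e-01 -1.2000e-03] [0.     0.     0.     0.1088 0.131  0.1046 0.0093 0.0094 0.0076]
15.675
```

The net push is about 6.1–6.2 N, so the plunger is about 5.2–5.4 mm in. A further 0.7 mm takes the band just inside.

Request:
{"op": "step_arm", "data": {
  "commands": [
    {"dx": 0, "dy": 0, "dz": 0.0004, "fingers": 1, "roll": 0},
    {"dx": 0, "dy": 0, "dz": 0.0007, "fingers": 1, "roll": 0},
    {"dx": 0, "dy": 0, "dz": 0.0007, "fingers": 1, "roll": 0},
    {"dx": 0, "dy": 0, "dz": 0.0007, "fingers": 1, "roll": 0}
  ]
}}

```text
time: 16.18
tool_pos: [0.4869, -0.194, 0.1192]
tcp_rot: [2.44, 1.979, 0.0]
wrist_force: [-0.8, -0.7, 3.8]
width: 0.395
grip_force: 50.9
```

Run:
```python
from h import *
L=[]
for i in range(24):
    s=read_state(); L.append(np.r_[s['tool_pos'],s['wrist_force'],s['torque']]); p,d=read_camera('scene')
L=np.array(L);print(L.mean(0).round(4),(L.std(0)/5).round(4));go([.4869,-.1941,.1192])
cv2.imwrite('pics/c7.png',cv2.resize(p[220:320,310:410],(600,600),interpolation=cv2.INTER_CUBIC))
```

```text
[ 4.8690e-01 -1.9400e-01  1.1910e-01 -3.1730e-01 -2.7280e-01  3.5524e+00
 -1.4100e-02  8.2700e-02 -2.6000e-03] [0.     0.     0.     0.0945 0.0873 0.0841 0.0076 0.008  0.0038]
t 17.375 pos [ 0.4868 -0.194   0.1191] yaz -11.91 tilt [-0.  0. -1.] q6 -0.22 F [-0.18 -0.14  4.6 ] grip 50.93688167631626 0.39405610745299724
d [-0.0001  0.0001 -0.0001] roll None
```

View pics/c7.png

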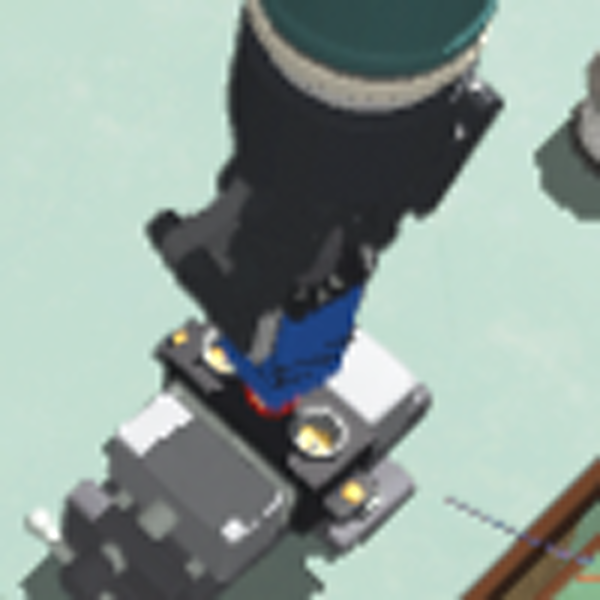

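The tester is upright over the red pole (crop 270,400) and the grey poles are free. The estimate is 5.6–6.2 mm by position and about 5.6 mm by force. I'll add 0.4 mm so the band is surely in; that is still far from the 12 mm end stop.

Request:
{"op": "step_arm", "data": {
  "commands": [
    {"dx": 0, "dy": 0, "dz": 0.0004, "fingers": 1, "roll": 0},
    {"dx": 0, "dy": 0, "dz": 0.0004, "fingers": 1, "roll": 0},
    {"dx": 0, "dy": 0, "dz": 0.0004, "fingers": 1, "roll": 0}
  ]
}}

```text
time: 17.75
tool_pos: [0.4869, -0.194, 0.1187]
tcp_rot: [2.44, 1.979, 0.0]
wrist_force: [0.2, -0.2, 3.5]
width: 0.393
grip_force: 51.0
```

Run:
```python
from h import *
L=[]
for i in range(24):
    s=read_state(); L.append(np.r_[s['tool_pos'],s['wrist_force']]); read_camera('scene')
L=np.array(L);print(L.mean(0).round(4))
if .1180<L[:,2].mean()<.1192 and 3.2<L[:,5].mean()<4.6: print(finish_job())
```

```text
[ 0.4868 -0.194   0.1187  0.1748 -0.2338  3.9377]
the job is handed in; nothing more can be done
None
```

The job is handed in: sleeve set to 6, blue tester lifted out and held upright in the red pole, plunger pressed about 6–6.5 mm (red band just in, by position and force readings; the band itself wasn't visible), grey poles clear.

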